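Set the tube mixer to speed five and start it

ROBOT

A 6-joint arm with a two-finger parallel gripper is mounted at the origin on the work surface. World frame = base frame: x ahead of the robot, y to its left, z up, the work surface at z = 0. Lengths are in mm, angles in rad, forces in N, time in s.
With the tool pointing down it reaches from about 350 to 725 mm from the base axis. Payload 4.3 kg.
Tool frame: the origin (TCP) lies on the centre line of the jaws, within the pads' length; the fingertips stand 17 mm ahead of it and the grasp point (between the pads) lies 2 mm behind it (arm.tip_extent is the distance from the TCP to the fingertips, in mm); z points along the fingers, y is the direction in which the jaws open and shut (so a half turn about z gives the same grasp; the last joint's range is limited). The gripper opens to 85 mm and grips with 20 to 120 N. Pads are 22 mm wide; open, the fingers measure 114 mm over their backs; the gripper's body (76 mm by 85 mm) begins 54 mm behind the grasp point. The pads swing forward as they close: fully open they stand 13 mm farther back than shut.
Start: joints at [-1.326, 0.377, 0.081, 1.274, 0, 1.46], TCP at [199.769, -539.219, 248.329] pointing down, gripper open.
Joint ranges: [-2.72, 2.72], [-0.84, 1.66], [-1.02, 1.22], [-1.77, 2.12], [-1.37, 1.28], [-3.14, 3.14]. Speed limits (rad/s): [2.57, 2.57, 3.14, 3.14, 3.14, 3.14].

INTERFACE

Orientations are given as a unit quaternion [x, y, z, w].
In Python, from cell import arm, set_gripper, vision, workorder gives the robot as it stands. Calls block until the motion is done:
- arm.move_pose(position, orientation): joint-space move of the TCP to a pose.
- arm.move_l(position, frame=None, rate=150): straight line of the TCP; frame=None keeps the orientation; rate is the mean speed in mm/s.
- arm.goto_joints(angles): joint-space move.
- set_gripper(opening, grip_force=None): opening from 0.0 (shut) to 1.0 (fully open); grip_force is the grip in N (None keeps the last); returns when the fingers have stopped.
- arm.hold(seconds).
- arm.inverse_kinematics(position, orientation): joint angles nearest the present ones, or None.
- vision.get_image(name): name is "scene" or "top"; returns a dict with "color" (480x640x3 uint8, red, green, blue), "vertical_fov" (degrees; the focal length in pixels is half the picture's height over the tangent of half this angle, whatever the lens; pixels are square), "cx", "cy" (the principal point, pixels), "R" (3x3) and "t" (3): a world point X has camera coordinates R X + t. Camera axes: x right, y down, z forward; pixel columns grow to the right and rows downward; lengths in mm; the calibration is good to about 2 mm. A picture is of the moment at which its call begins. There is no depth.
A pose or a line that the arm cannot do raises arm.IKError and nothing moves.
- workorder.sign_off(): hands the job in, once; it reports no verdict.
Readings, each from a call of its own:
- arm.current_time(): time.
- arm.current_joint_positions(): joint angles.
- arm.current_dq(): joint speeds.
- arm.current_effort(): joint torques, N m.
- arm.current_position(): TCP position.
- arm.current_tcp_rot(): TCP orientation.
- arm.current_ft_force(): force on the tool from outside, world axes, zero at the start.
- arm.current_ft_torque(): the same for the moment, N m.
- arm.current_finger_gap(): opening from 0.0 (shut) to 1.0 (fully open).
Only numpy, scipy, OpenCV 4.12 (cv2) and the standard library are available. Lean on these libraries where they do the work, as an engineer would, in place of code of your own. Each camera call takes 0.05 s, during which the arm holds its last target.

TASK

Start the tube mixer at speed five: with a fingertip, gently push the pointer of its large selector clockwise, click by click, until it rests in the fifth click after the long 'off' bar (at the fifth dot), never going past it. Then press the round white start button all the way down and let it come up again. Only push and press with the outside of the fingers: do not pinch the pointer, leave the small timer knob at its setting and everything that stands about where it is.

Things in the scene. Friction and masses are not known exactly. Their poses are not given: they have to be found in the camera images.
- mixer: The tube mixer, a cream housing fixed to the bench: 260 mm in its x, y from -210 to +190 mm, flat deck 60 mm high; origin on the bench, its yaw is the machine's yaw. Its right half (x 0, y -108 mm) carries a slotted drum 156 mm across with a bar handle reaching 138 mm high; on its left half are the large selector (x 0, y +80) and, near the front edge (-x), start button and timer knob.
- speed_axis (a point): Axis of the large selector at deck height. Grey disc 80 mm across, top 10 mm above the deck; on it a black radial pointer bar 12 mm wide, 34 mm above the deck at its top, from 12 mm behind the axis to 46 mm before it, with a 26 mm hub. Marks flush on the deck round it: a long bar for off, then clockwise seven dots, 30 degrees apart.
- speed_pointer (a point): A point on the pointer bar's top edge, 34 mm out from the axis and 34 mm above the deck; its x axis points outward along the bar.
- speed (a joint): Selector angle: 0 at off, grows clockwise seen from above, 0.524 rad a click, stop at 3.665; speed five is 2.618. Starts at rest in a click from 0 to 3. Pointer direction in the mixer's frame, anticlockwise from +x: 1.833 rad minus this. About 3 N at 34 mm moves it out of a click; past half way (0.26 rad) it springs ahead of the finger into the next and rests within 0.03 rad.
- start_top (a point): Centre of the top of the round white start button (30 mm across, in a grey collar). Spring button: 6 mm travel straight down, about 4 N when fully down.
- start (a joint): Travel of the start button: 0 up, 0.006 m fully down.
- timer_mark (a point): Outer end of the white line on top of the small timer knob, 12 mm off its axis. The knob is 28 mm across, its top 19 mm above the deck. Not to be turned (this point must not move more than 4 mm).
- timer (a joint): Angle of the timer knob (any value at the start); it must stay as it is.
- vial_a: A bystander, to be left alone: capped amber vial standing on the deck between the timer knob and the start button, 23 mm across, 40 mm tall, origin at its foot.
- vial_b: A bystander, to be left alone: the same vial, standing at the far left corner of the deck, origin at its foot.
- bottle: A bystander, to be left alone: white capped bottle on the bench to the left, 68 mm across, 150 mm tall, origin at its foot.
- beaker: A bystander, to be left alone: open plastic beaker on the bench to the right, 72 mm across, 85 mm tall, origin at its foot.
- tipbox: A bystander, to be left alone: box of pipette tips on the bench to the right, 85 by 120 by 60 mm, origin under its centre.
- dish: A bystander, to be left alone: covered dish on the bench at the near right, 94 mm across, 18 mm tall, origin under its centre.
- rack: A bystander, to be left alone: white rack of capped tubes on the bench at the left, beyond the bottle, 60 by 170 mm, 86 mm tall, origin under its centre.

How it is judged:
By the outcome, as a careful person would: the job done as asked, in the order asked, and still so for the second after the job is handed in, with the robot touching nothing.
It also fails if it takes over 54 s, if anything falls off the work surface, if the arm or the gripper's body presses on something with over 40 N, if the wrist force passes 120 N, or if a joint passes its speed limit or range.

## Working session

There is one attempt and no reset: what is moved stays moved. The work goes in short steps, each a Python script; the robot and the scene stay as the last script left them, time stands still between calls to the robot, and variables do not carry over. Pictures are saved under pics/ and viewed, and the job is handed in when it is done.

```bash
ls; mkdir -p pics
python3 - <<'E'
from cell import arm, set_gripper, vision, workorder
import cv2
for n in ("scene","top"):
    d=vision.get_image(n); cv2.imwrite(f"pics/{n}0.png",d["color"][:,:,::-1])
    print(n,d["vertical_fov"],d["cx"],d["cy"],d["R"],d["t"], [k for k in d])
print(arm.current_time(),arm.current_tcp_rot(),arm.tip_extent)
E
```

```text
pics
scene 57.16228520841701 315.05988994861895 238.1818757098255 [[-0.71576513  0.69832386 -0.0049043 ]
 [ 0.4392669   0.44475631 -0.78053598]
 [-0.54288568 -0.56083474 -0.62509162]] [ 364.9650149  -173.82732311 1275.95384825] ['color', 'vertical_fov', 'cx', 'cy', 'R', 't']
top 50.892138078754634 320.1065677883171 232.04349144341157 [[-4.81947055e-03 -9.99720562e-01  2.31424090e-02]
 [-9.80107762e-01  1.30655451e-04 -1.98466009e-01]
 [ 1.98407527e-01 -2.36385557e-02 -9.79834513e-01]] [ -17.29450657  530.62965834 1191.91350306] ['color', 'vertical_fov', 'cx', 'cy', 'R', 't']
0.1 [ 9.84304324e-01  1.76477079e-01 -7.76746537e-05 -9.12432637e-04] 17.0
```

View pics/scene0.png

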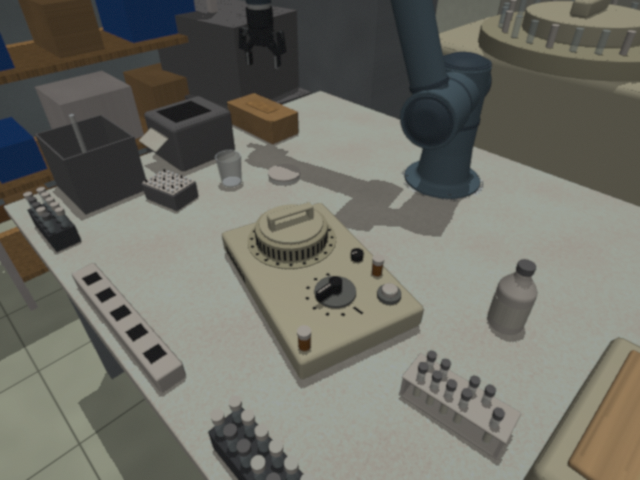

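View pics/top0.png

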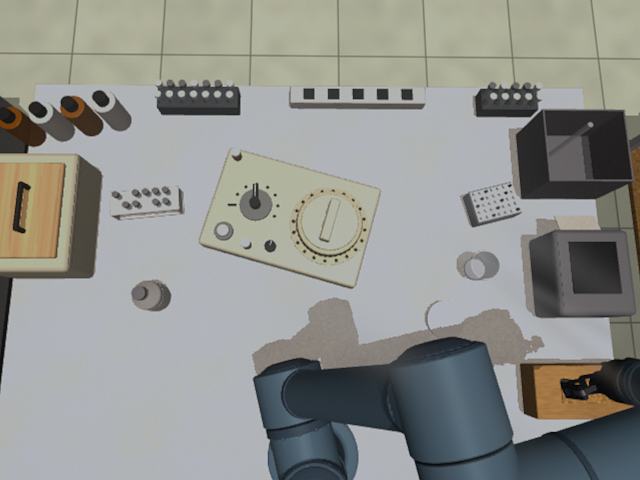

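The scene shows the mixer at the centre. In the top view the selector is at about (256,203), the start button at (223,231), a vial at (246,243), the timer at (270,246) and the far vial at (237,154). I'll zoom in next.

Run:
```python
import cv2
a=cv2.imread("pics/top0.png")[140:300,190:390]; cv2.imwrite("pics/topz.png",cv2.resize(a,None,fx=4,fy=3.75*4/3.75,interpolation=cv2.INTER_CUBIC)[:600])
a=cv2.imread("pics/scene0.png")[230:370,260:440]; cv2.imwrite("pics/scz.png",cv2.resize(a,None,fx=4,fy=4,interpolation=cv2.INTER_CUBIC))
```

```text
(no output)
```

View pics/topz.png

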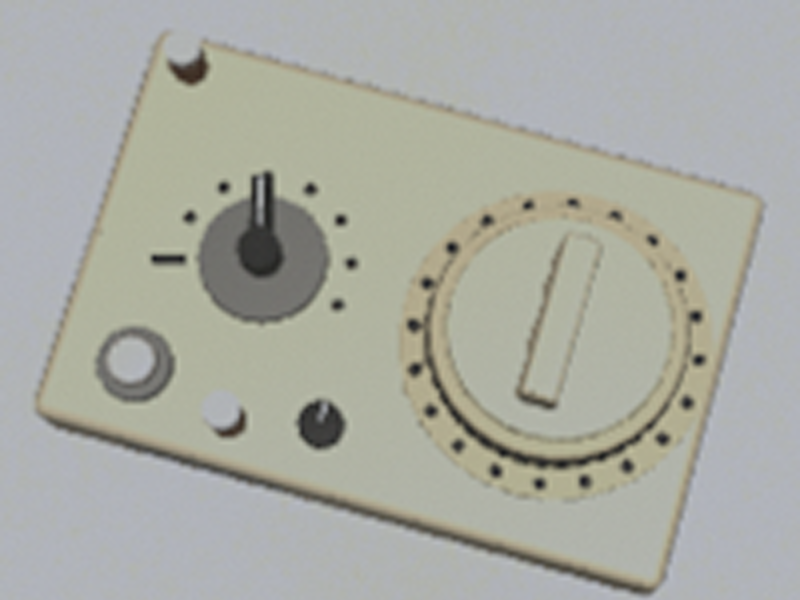

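View pics/scz.png

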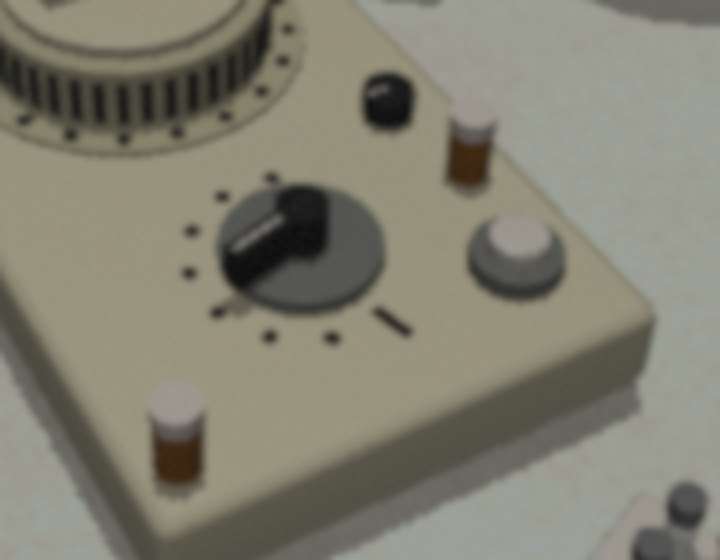

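```bash
cat > h.py <<'E'
import numpy as np
from cell import arm, set_gripper, vision, workorder
def ray(d,u,v,z):
    f=240/np.tan(np.radians(d["vertical_fov"]/2)); R=np.array(d["R"]);t=np.array(d["t"])
    c=-R.T@t; r=R.T@np.array([(u-d["cx"])/f,(v-d["cy"])/f,1]); return (c+r*(z-c[2])/r[2])
def proj(d,X):
    f=240/np.tan(np.radians(d["vertical_fov"]/2)); p=np.array(d["R"])@X+np.array(d["t"])
    return np.array([d["cx"]+f*p[0]/p[2],d["cy"]+f*p[1]/p[2]])
E
python3 - <<'E'
from h import *
from scipy.optimize import least_squares
T=vision.get_image("top");S=vision.get_image("scene")
zt=lambda p:((p[0]+.5)/4-.5+190,(p[1]+.5)/4-.5+140)
zs=lambda p:((p[0]+.5)/4-.5+260,(p[1]+.5)/4-.5+230)
top={1:(190,217),2:(224,188),4:(310,189),5:(340,219),6:(351,263),7:(337,305)}
sc={1:(332,338),2:(270,337),3:(217,313),4:(189,272),5:(192,231),6:(222,196),7:(272,178)}
def res(p,which):
    x,y,yaw,r=p;o=[]
    for d,dd,z in ((T,top,zt),(S,sc,zs)):
        if which and (d is T)!=(which=="t"):continue
        for k,q in dd.items():
            a=yaw+1.833-k*np.pi/6
            o+=list(proj(d,np.array([x+r*np.cos(a),y+r*np.sin(a),60]))-z(q))
    return o
for w in (None,"t","s"):
    s=least_squares(res,[600,100,0,55],args=(w,)); print(w,s.x,np.sqrt(np.mean(s.fun**2)))
s=least_squares(res,[600,100,0,55],args=(None,)).x
x,y,yaw,r=s
R=np.array([[np.cos(yaw),-np.sin(yaw)],[np.sin(yaw),np.cos(yaw)]])
o=np.array([x,y])-R@[0,80]
print("origin",o)
loc=lambda P:np.r_[R.T@(P[:2]-o),P[2]]
for n,t,sp,z in (("start",(130,357),(519,237),72),("disc",(264,259),(301,248),70),("timer c",(320,425),(388,88),79),("tmark",(322,407),(379,97),79),("va top",(222,408),(472,117),100),("vb top",(183,45),(177,405),100)):
    for d,q in ((T,zt(t)),(S,zs(sp))):
        P=ray(d,*q,z); print(n,P,loc(P))
for q in ((263,176),(262,250)):
    P=ray(T,*zt(q),94);print("ptr",P,loc(P))
for q in ((165,33),(765,200),(655,590),(40,408)):
    P=ray(T,*zt(q),60);print("corner",P,loc(P))
E
```

```text
None [ 5.96630500e+02  1.41643995e+02 -2.80101449e-01  5.38505419e+01] 0.37337622360091577
t [ 5.98083529e+02  1.41117076e+02 -2.82779771e-01  5.37964929e+01] 0.13974111697606298
s [ 5.95737499e+02  1.41852000e+02 -2.81486634e-01  5.40641966e+01] 0.10493165440466443
origin [574.51424837  64.76180278]
start [534.68283901 219.28987812  72.        ] [-80.99884813 137.49419566  72.        ]
start [523.44715967 214.1004172   72.        ] [-90.36200101 129.40084264  72.        ]
disc [596.55368609 139.80440154  70.        ] [ 0.43474101 78.21086525 70.        ]
disc [600.02407451 145.98361366  70.        ] [ 2.06161674 85.10865719 70.        ]
timer c [491.57305037 103.25489695  79.        ] [-90.35030061  14.06356305  79.        ]
timer c [492.72700555 104.61290744  79.        ] [-89.61674433  15.68766286  79.        ]
tmark [502.54198696 102.2207578   79.        ] [-79.522961    16.10212401  79.        ]
tmark [501.26595488 106.08199448  79.        ] [-81.81671381  19.46011516  79.        ]
va top [498.12641492 159.41629465 100.        ] [-99.57833276  69.84790314 100.        ]
va top [499.38375756 162.98477892 100.        ] [-99.35651073  73.62491063 100.        ]
vb top [723.62776563 188.72078236 100.        ] [109.03332561 160.35087637 100.        ]
vb top [721.51451847 191.63833606 100.        ] [106.1958703  162.57051159 100.        ]
ptr [642.26009705 138.90168713  94.        ] [44.60941242 89.97901303 94.        ]
ptr [595.90074363 138.54774429  94.        ] [ 0.15465228 76.82267521 94.        ]
corner [746.59026132 206.35601115  60.        ] [126.22559862 183.64686855  60.        ]
corner [ 637.65779887 -171.27443521   60.        ] [ 125.93564238 -209.38105835   60.        ]
corner [394.01559839 -97.87915977  60.        ] [-128.50154218 -206.20184045   60.        ]
corner [505.50641076 274.80377674  60.        ] [-124.38518691  182.77865782   60.        ]
```

```bash
cat >> h.py <<'E'
AX=np.array([597.,141.5]); YAW=-0.281
from scipy.spatial.transform import Rotation as Ro
def quat(psi): # tool down, tool x at world angle psi
    return (Ro.from_euler('z',psi)*Ro.from_euler('x',np.pi)).as_quat()
def fpose(sel,d,z,r=34,flip=0):
    """finger rectangle beside a pointer standing at selector angle sel; d = tangential offset of the TCP on ccw side"""
    a=YAW+1.833-sel; u=np.array([np.cos(a),np.sin(a)]); n=np.array([-u[1],u[0]])
    p=AX+r*u+d*n
    return np.r_[p,z], quat(a+flip*np.pi)
E
python3 - <<'E'
from h import *
T=vision.get_image("top");S=vision.get_image("scene")
zt=lambda p:((p[0]+.5)/4-.5+190,(p[1]+.5)/4-.5+140)
zs=lambda p:((p[0]+.5)/4-.5+260,(p[1]+.5)/4-.5+230)
for z in range(72,92,3): 
    a=ray(T,*zt((130,358)),z);b=ray(S,*zs((519,237)),z);print(z,a[:2],b[:2],np.hypot(*(a-b)[:2]))
for fl in (0,1):
  for s in (1.5,2.1,2.4):
    p,q=fpose(s,26,100,flip=fl); print(fl,s,p,arm.inverse_kinematics(p,q))
E
```

```text
72 [534.06400648 219.26909911] [523.44715967 214.1004172 ] 11.808162810597143
75 [533.43844114 218.7486563 ] [526.01688853 215.74286844] 8.007134562090789
78 [532.81287581 218.22821349] [528.58661739 217.38531967] 4.30949303049198
81 [532.18731047 217.70777068] [531.15634626 219.02777091] 1.674899344696672
84 [531.56174514 217.18732787] [533.72607512 220.67022215] 4.100594688632969
87 [530.9361798  216.66688506] [536.29580399 222.31267339] 7.784632113118622
90 [530.31061447 216.14644225] [538.86553285 223.95512462] 11.582838547753436
0 1.5 [629.60265158 169.23205925 100.        ] [ 0.16533891  0.6054572   0.05875345  1.02409258  0.         -3.02825374]
0 2.1 [639.56682801 145.97941435 100.        ] [ 0.12776107  0.61340322  0.07288608  1.03027919  0.         -2.46583158]
0 2.4 [638.98940148 133.19999017 100.        ] [ 0.10838044  0.60696794  0.06143609  1.02526448  0.         -2.18521222]
1 1.5 [629.60265158 169.23205925 100.        ] [0.16533891 0.6054572  0.05875345 1.02409258 0.         0.11333891]
1 2.1 [639.56682801 145.97941435 100.        ] [0.12776107 0.61340322 0.07288608 1.03027919 0.         0.67576107]
1 2.4 [638.98940148 133.19999017 100.        ] [0.10838044 0.60696794 0.06143609 1.02526448 0.         0.95638044]
```

Run:
```python
from h import *
import cv2
set_gripper(0.0)
t=arm.current_time()
p,q=fpose(1.571,32,200,flip=1)
arm.move_pose(p,q); print(t,arm.current_time())
p[2]=135; arm.move_l(p); 
print(arm.current_time(),arm.current_position(),arm.current_finger_gap(),arm.current_ft_force())
for n,b in (("top",(140,300,190,390)),("scene",(200,370,250,440))):
    d=vision.get_image(n)["color"][b[0]:b[1],b[2]:b[3],::-1]; cv2.imwrite(f"pics/{n}1.png",cv2.resize(d,None,fx=3.5,fy=3.5,interpolation=cv2.INTER_CUBIC))
```

```text
1.0667 4.0
4.5833 [631.78259972 172.55129886 135.43746527] 0.004801977888894485 [0.25992577 0.33406509 1.00814941]
```

View pics/top1.png

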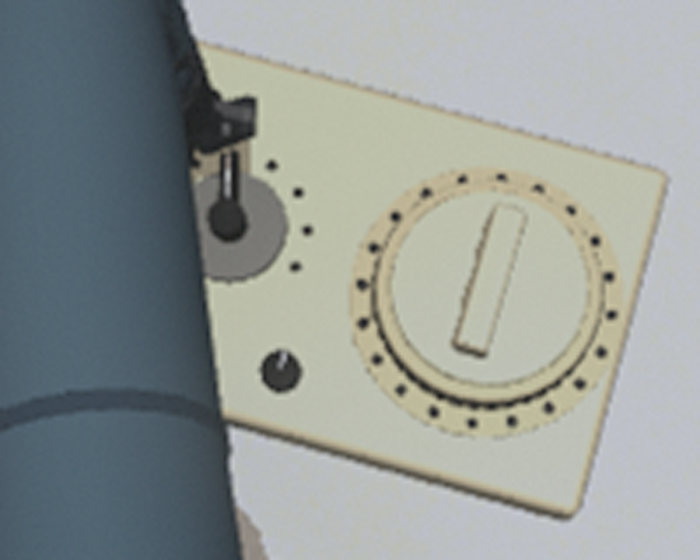

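View pics/scene1.png

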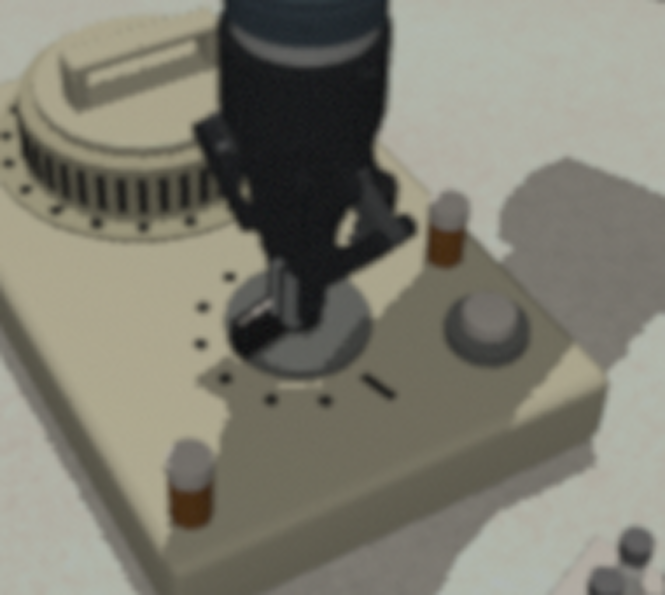

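Run:
```python
from h import *
T=vision.get_image("top");S=vision.get_image("scene")
for d,o,n in((T,(190,140),"T"),(S,(250,200),"S")):
  print(n,-np.array(d["R"]).T@np.array(d["t"]))
  for X in ([631.8,172.5,118],[631.8,158,118],[631.8,187,118],[631.8,172.5,155],[643,158,118],[621,158,118],[631,141.5,94]): print(X,(proj(d,np.array(X))-o)*3.5)
print(Ro.from_quat(arm.current_tcp_rot()).as_matrix())
```

```text
T [ 283.50628668   10.8161103  1273.59017357]
[631.8, 172.5, 118] [175.19945235 157.05147018]
[631.8, 158, 118] [196.64239625 157.09591858]
[631.8, 187, 118] [153.74423048 157.00699633]
[631.8, 172.5, 155] [167.75466669 140.73455013]
[643, 158, 118] [197.04206036 141.25430508]
[621, 158, 118] [196.25559905 172.4275222 ]
[631, 141.5, 94] [224.71154211 168.31740433]
S [1030.2828988   538.04626164  663.69947416]
[631.8, 172.5, 118] [293.68925009 312.23954621]
[631.8, 158, 118] [272.7323113  297.45089651]
[631.8, 187, 118] [315.0980491  327.34705938]
[631.8, 172.5, 155] [295.37486114 257.59740748]
[643, 158, 118] [256.92234918 308.67612351]
[621, 158, 118] [287.74312557 286.79307228]
[631, 141.5, 94] [250.33346577 313.77512626]
[[-9.99814546e-01  1.90527967e-02  2.80445839e-03]
 [ 1.90542169e-02  9.99818336e-01  4.80549355e-04]
 [-2.79479311e-03  5.33896994e-04 -9.99995952e-01]]
```

The top view is partly hidden by the arm. Projecting the tip position into the scene view agrees with the fingertip seen at (294,320), beside the pointer on its anticlockwise side. I'll lower it and push in small arc steps while reading the force.

Run:
```python
from h import *
import cv2
p,q=fpose(1.571,32,97,flip=1)
arm.move_l(p,rate=80)
f0=arm.current_ft_force(); print(arm.current_time(),arm.current_position(),f0)
s=1.571
for i in range(8):
    s+=0.04
    p,q=fpose(s,32,97,flip=1); arm.move_l(p,frame=q,rate=40)
    f=np.array(arm.current_ft_force())-f0; print(round(s,3),round(arm.current_time(),2),np.round(f,2),np.round(arm.current_position(),1))
    if np.hypot(*f[:2])>2: break
d=vision.get_image("scene")["color"][200:370,250:440,::-1]; cv2.imwrite("pics/scene2.png",cv2.resize(d,None,fx=3.5,fy=3.5,interpolation=cv2.INTER_CUBIC))
```

```text
5.4083 [631.55812193 172.85002512  96.94574181] [-0.54704245  0.84533455 -0.02508401]
1.611 5.66 [ 0.25  0.17 -0.04] [633.4 171.5  97.8]
1.651 5.91 [-0.52 -1.42 -0.27] [634.2 170.   97.3]
1.691 6.16 [0.86 0.66 0.44] [635.2 168.5  97.1]
1.731 6.41 [ 1.21 -0.75 -0.27] [636.1 167.   97. ]
1.771 6.66 [ 0.53 -0.19  0.13] [637.1 165.4  97. ]
1.811 6.91 [ 0.06 -1.02  0.55] [638.  163.8  97. ]
1.851 7.16 [ 0.93 -1.58  0.29] [638.9 162.1  97. ]
1.891 7.41 [-0.68 -1.18  0.37] [639.6 160.5  97. ]
```

View pics/scene2.png

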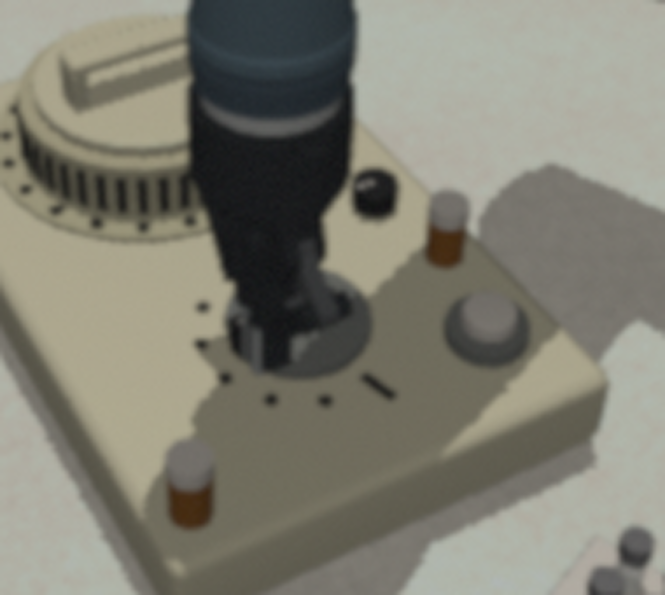

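The pointer's end shows at about (235,330), and the finger is now just beside it. I'll go on for the first click.

```bash
cat >> h.py <<'E'
def push(s0,s1,step,f0=np.array([0,0,0.]),z=97,d=32):
    for s in np.arange(s0,s1+1e-6,step):
        p,q=fpose(s,d,z,flip=1); arm.move_l(p,frame=q,rate=40)
        F=[]
        for _ in range(4): arm.hold(0.02); F.append(arm.current_ft_force())
        f=np.mean(F,0)-f0; a=YAW+1.833-s; n=np.array([-np.sin(a),np.cos(a)])
        print(round(s,3),round(arm.current_time(),2),"Ft %.2f Fr %.2f Fz %.2f"%(f[:2]@n,f[:2]@[n[1],-n[0]],f[2]))
def snap(name):
    import cv2
    d=vision.get_image("scene")["color"][200:370,250:440,::-1]; cv2.imwrite(f"pics/{name}.png",cv2.resize(d,None,fx=3.5,fy=3.5,interpolation=cv2.INTER_CUBIC))
E
python3 - <<'E'
from h import *
push(1.911,2.25,0.03); snap("scene3")
E
```

```text
1.911 7.78 Ft 0.53 Fr -0.42 Fz -0.05
1.941 8.09 Ft 1.22 Fr -0.48 Fz 0.05
1.971 8.41 Ft 2.17 Fr -1.23 Fz -0.10
2.001 8.72 Ft 1.85 Fr -0.74 Fz -0.09
2.031 9.04 Ft 1.48 Fr -0.87 Fz -0.09
2.061 9.36 Ft 1.39 Fr -0.41 Fz 0.09
2.091 9.68 Ft 0.86 Fr -0.73 Fz -0.28
2.121 9.99 Ft 0.08 Fr 0.35 Fz -0.22
2.151 10.31 Ft 0.09 Fr -0.14 Fz 0.06
2.181 10.62 Ft 0.12 Fr 0.10 Fz 0.25
2.211 10.94 Ft -0.27 Fr 0.26 Fz 0.06
2.241 11.26 Ft 0.36 Fr -0.01 Fz 0.12
```

View pics/scene3.png

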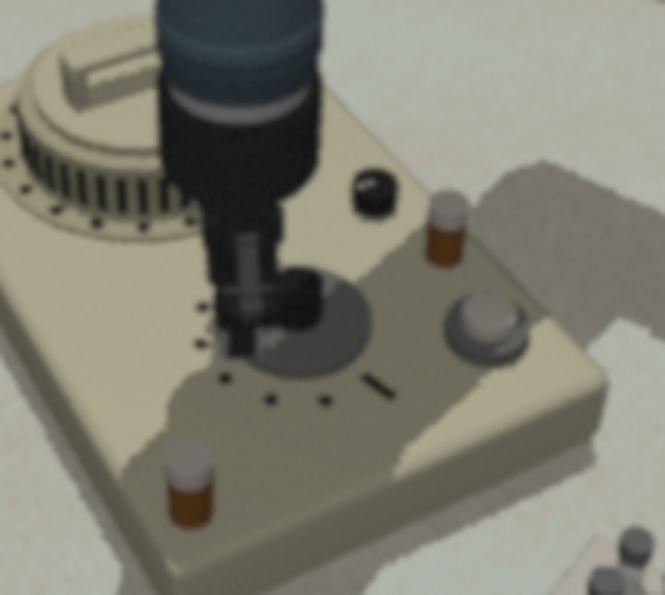

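The force rose to 2.2 N and fell to zero at 2.12, so one click has passed and the pointer should be at 4. The finger hides the pointer in the picture, but the force profile is clear. I'll push the second click the same way.

Run:
```python
from h import *
push(2.34,2.71,0.03); snap("scene4")
```

```text
2.34 11.64 Ft 0.15 Fr 0.06 Fz -0.20
2.37 11.96 Ft 0.16 Fr -0.08 Fz 0.08
2.4 12.28 Ft -0.07 Fr 0.01 Fz -0.34
2.43 12.59 Ft 0.82 Fr -0.12 Fz -0.24
2.46 12.91 Ft 0.96 Fr -0.29 Fz 0.39
2.49 13.22 Ft 1.84 Fr -0.90 Fz -0.23
2.52 13.54 Ft 2.22 Fr -0.92 Fz -0.69
2.55 13.86 Ft 1.90 Fr -1.08 Fz -0.13
2.58 14.18 Ft 2.00 Fr -0.55 Fz -0.17
2.61 14.49 Ft 1.66 Fr -0.31 Fz -0.08
2.64 14.81 Ft 0.40 Fr 0.34 Fz 0.09
2.67 15.12 Ft 0.50 Fr 0.26 Fz 0.07
2.7 15.44 Ft -0.20 Fr 0.48 Fz 0.20
```

View pics/scene4.png

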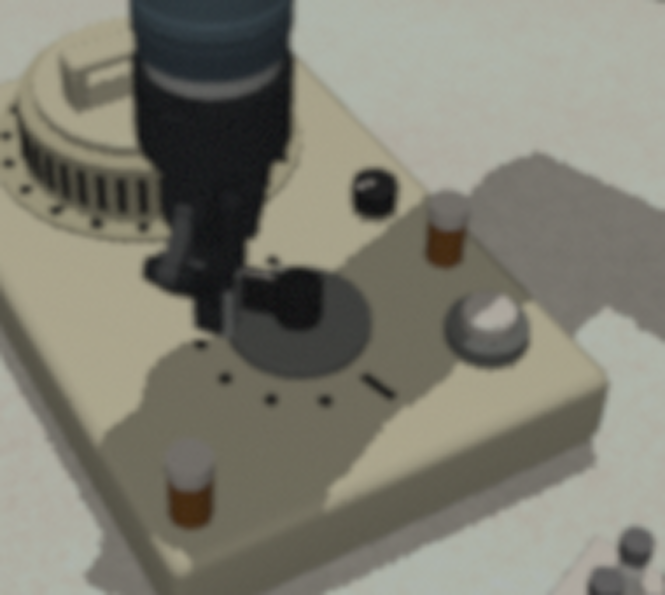

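Zero force past 2.64 and the pointer has sprung ahead to the right, towards dot 5. I'll back off, move over the button and look again.

Run:
```python
from h import *
import cv2
T=vision.get_image("top");print("bottle",ray(T,153,296,75),ray(T,139,294,150))
p,q=fpose(2.62,32,97,flip=1); arm.move_l(p,frame=q,rate=100)
p=p.copy();p[2]=160; arm.move_l(p)
qb=quat(np.radians(60))
print(arm.inverse_kinematics([532,218,140],qb))
arm.move_pose([532,218,140],qb); print(arm.current_time(),arm.current_position())
snap("scene5")
d=vision.get_image("top")["color"][:,:,::-1]; cv2.imwrite("pics/top5.png",cv2.resize(d[120:320,170:400],None,fx=3,fy=3,interpolation=cv2.INTER_CUBIC))
```

```text
bottle [373.1369047 374.8771814  75.       ] [372.00144543 382.93705604 150.        ]
[ 0.27858067  0.42919388 -0.12665769  1.01494476  0.          2.37297578]
17.4667 [531.87921477 217.7124758  139.33939926]
```

View pics/scene5.png

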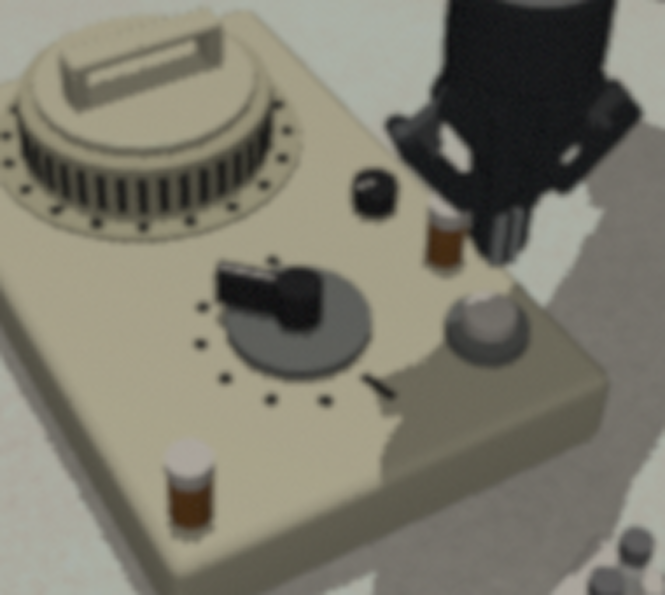

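View pics/top5.png

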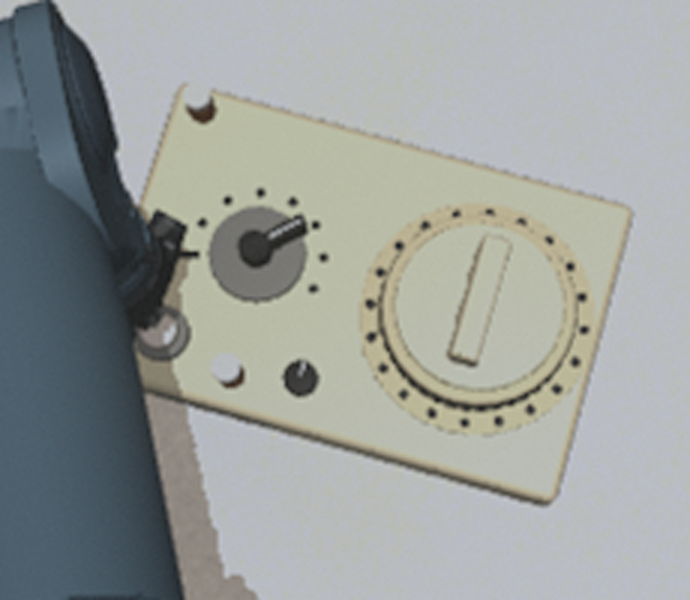

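The pointer now rests at dot 5: in the top view the pointer tip is at (304,221), dot 5 at (316,225), and dots 4 and 6 are clear at (293,201) and (323,257). The timer and vials are unmoved. Now I'll press the button stepwise.

Run:
```python
from h import *
arm.move_l([532,218,103],rate=80)
def f():
    F=[]
    for _ in range(5): arm.hold(0.02); F.append(arm.current_ft_force())
    return np.mean(F,0)
f0=f(); print(arm.current_time(),arm.current_position(),f0)
z=102
while z>86:
    arm.move_l([532,218,z],rate=20); g=f()-f0
    print(z,round(arm.current_position()[2],2),np.round(g,2))
    if g[2]>10: break
    z-=0.7
arm.hold(0.3); print(arm.current_position(),f()-f0,arm.current_time()); snap("scene6")
```

```text
18.2583 [532.52691717 218.12217328 103.59165506] [-0.14331277 -0.17988191  0.37723652]
102 102.27 [-0.03 -0.09 -0.29]
101.3 101.25 [ 0.26  0.3  -0.51]
100.6 100.57 [-0.01 -0.01  0.05]
99.89999999999999 99.87 [-0.03  0.25 -0.36]
99.19999999999999 99.17 [ 0.39  0.47 -0.53]
98.49999999999999 98.61 [-0.14  0.16  1.07]
97.79999999999998 97.87 [-0.52 -0.04  1.61]
97.09999999999998 97.17 [-0.41 -0.19  1.33]
96.39999999999998 96.44 [-0.26  0.27  2.05]
95.69999999999997 95.76 [-0.58  0.3   1.94]
94.99999999999997 95.03 [-0.14  0.37  2.67]
94.29999999999997 94.34 [-0.55  0.2   2.5 ]
93.59999999999997 93.66 [-0.11  0.38  3.54]
92.89999999999996 93.02 [-0.66  0.18  4.54]
92.19999999999996 92.94 [-2.32 -0.25  8.95]
91.49999999999996 92.89 [-3.37 -1.21 12.68]
[532.10843588 218.02397086  92.86708192] [-3.70149903 -0.98429763 12.98796019] 23.975
```

View pics/scene6.png

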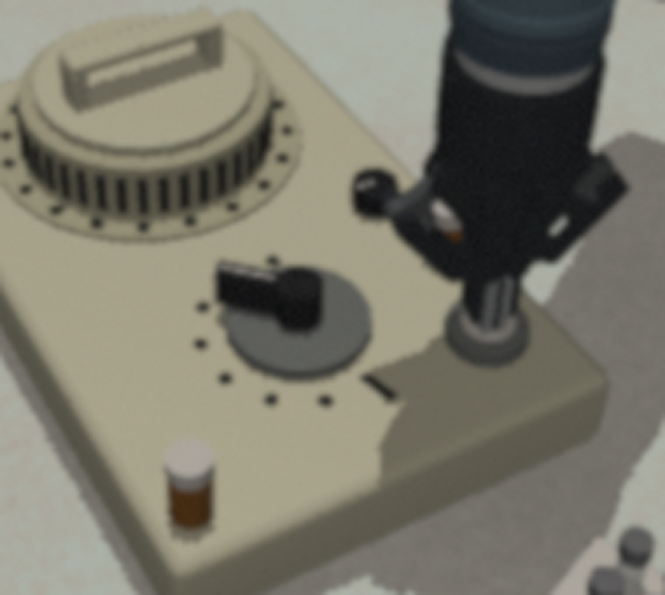

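The button bottomed out: contact at TCP z ≈ 98.9, hard stop at 92.9 (6 mm), with about 4.5 N just before the stop. I'll release it and check.

Run:
```python
from h import *
import cv2
arm.move_l([532,218,110],rate=40); arm.move_l([532,218,220])
arm.move_pose([400,-250,260],quat(np.radians(60)))
print(arm.current_time(),arm.current_ft_force())
snap("scene7")
d=vision.get_image("top")["color"][:,:,::-1]; cv2.imwrite("pics/top7.png",cv2.resize(d[140:300,190:390],None,fx=3.75,fy=3.75,interpolation=cv2.INTER_CUBIC))
cv2.imwrite("pics/top7f.png",d)
```

```text
27.3 [0.09224994 0.68964229 0.01558387]
```

View pics/scene7.png

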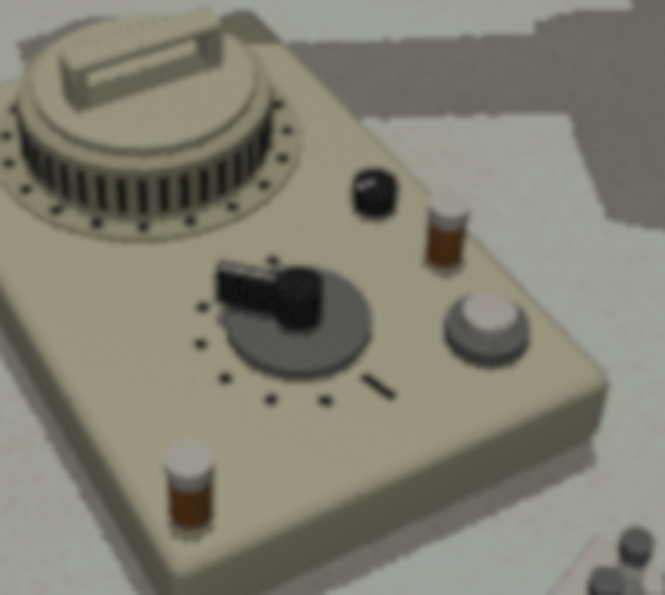

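View pics/top7.png

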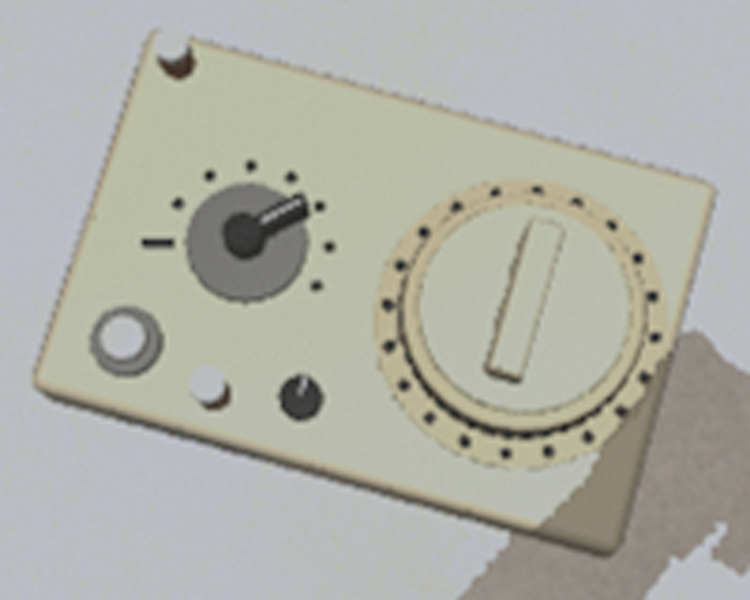

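View pics/top7f.png

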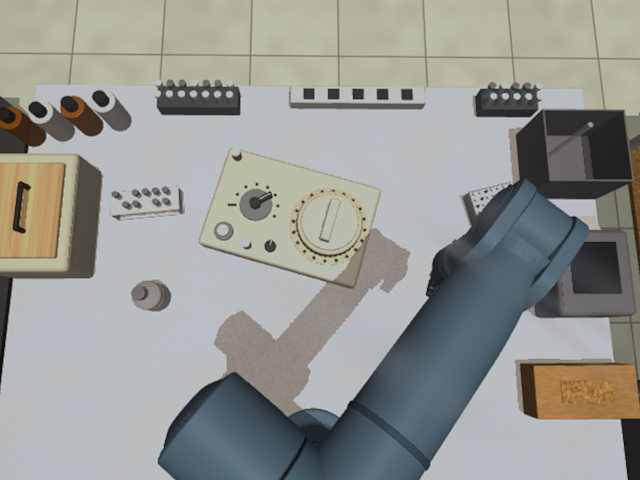

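The pointer is at dot 5 (tip (303,205), dot 5 (319,206)), with the off bar at (158,242). The button is up, and the timer, vials, bottle and rack are unmoved. The arm now hides the beaker and dish in the top view, but it stayed high above them. I'll hand in.

```bash
python3 -c "
from h import *
arm.hold(0.3); print(arm.current_dq()); workorder.sign_off(); print(arm.current_time())"
```

```text
[-5.32250761e-03 -1.08149437e-03 -6.34716819e-05  7.80426675e-04
  7.85271390e-04 -5.17749757e-04]
the job is handed in; nothing more can be done
the job is handed in; nothing more can be done
```

The mixer is set to speed five and has been started, and the job is handed in, with the last clock reading 27.3 s (limit 54 s).

- **Selector:** It started at click 3. With the gripper shut, I pushed the pointer two clicks clockwise with the outside of the fingers. The push peaked at about 2.2 N each time and dropped to zero as the pointer sprang into the next click. Both cameras show it resting at the fifth dot.
- **Start button:** I pressed it through its 6 mm travel until it stopped, at about 4.5 N just before the stop and 13 N against it, then released it. The last pictures show it up again.
- **Everything else:** The timer mark, both vials, the bottle and the rack look unmoved in the last pictures. In the last top view the parked arm hid the beaker and dish and part of the tip box, so I did not check those three. The arm stayed well above them.

No check failed. The two cameras disagreed by about 2 mm on where the selector axis is, which is within the stated calibration error.

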